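# Push the red spice tin through its spring flap

### The job

The red spice tin stands in front of one of the two spring flaps of the pick-up tray. Without picking the tin up, push that flap open with one fingertip and keep it open while the other fingertip pushes the tin upright into the lane behind it, far enough in that the flap can swing fully shut behind it. Its label is freshly glued, so the flap must never touch the tin; leave the blue tin, its flap, the jar and the brass weight alone.

Things in the scene. Friction and masses are not known exactly. Their poses are not given: they have to be found in the camera images.
- tray: Fixed open-topped tray, 330 x 246 mm; white floor 6 mm thick, wooden walls to 40 mm above the table. Origin: at table height on the middle line, level with the flap hinges; x into the lanes (push direction), y to the left lane, z up. Floor x -110 to 220 mm. A 6 mm divider on y = 0 (x -80 to 220) parts left (y > 0) and right lanes. Outer walls y = +-120 from x = -10; end wall at x = 214.
- hinge_left (a point): Foot of the left flap's upright hinge pin (radius 5 mm, top 46 mm above the table), on the tray floor at x = 0, y = +109 mm of the tray frame. In front of it (x below -10) the outer side is open. The flap, 150 mm long from here, 5 mm thick, reaches from 18 to 46 mm above the table with nothing over it; its free end sweeps a 150 mm circle about this point.
- hinge_right (a point): The same for the right flap: x = 0, y = -109 mm of the tray frame. Each flap has a grey push plate 12 to 38 mm from its hinge; pushed there, the flap's far part swings well ahead of the finger. In each lane a grey guide rail, 5 mm wide, its top 15 mm above the table, runs along y = +-53.5 mm (x -80 to 220), under the flap, and keeps the tin straight.
- flap_left (a joint): Orange flap of the left lane. 0 = shut: from the hinge it slants inwards, 48 degrees off the tray's y axis, free end at x = 111, y = 9 mm in the tray frame. Grows (rad) as it swings into the lane (+x): 0.73 = parallel to the lane, 0.74 = stop. A soft spring shuts it (0.04 N m shut, 0.1 N m wide open: 2 to 5 N at a finger 20 mm from the hinge) within about 2 s.
- flap_right (a joint): Orange flap of the right lane, mirrored: free end when shut at x = 111, y = -9 mm in the tray frame. 0 = shut, grows (rad) as it swings into the lane (+x); stop and spring the same.
- tin_red: Red spice tin with a paper label, 36 mm deep (its x) x 44 mm wide (its y) x 42 mm high, 0.08 to 0.15 kg, loose. Origin: centre of its underside, z up. It stands on the tray floor in front of either the left or the right flap, in the 48 mm channel between the divider and the guide rail, its x along the tray's within 0.05 rad.
- tin_blue: Blue spice tin, the same size, in front of the other flap. Leave it alone.
- spice_jar: Amber jar with a dark lid, 46 mm diameter, 62 mm high, standing on the table to the left of the tray; origin at the centre of its underside. Leave it alone.
- weight: Brass scale weight, 38 mm diameter, 48 mm high, standing on the table to the right of the tray; origin at the centre of its underside. Leave it alone.
Mind the look-alikes: they are no part of the job. Several things have the shape of the tin_red; the one meant has the colours described above.

How it is judged:
On the way, in this order (a step that is already met when the one before it is completed fails the run):
1. a finger has opened the red tin's flap while the tin is still in front of it (((y of tin_blue in the frame of tray below 0 m and value of joint flap_left above 0.12 rad and contact force between the fingers and flap_left above 0.05 N and x of tin_red in the frame of tray below 0.075 m) or (y of tin_blue in the frame of tray above 0 m and value of joint flap_right above 0.12 rad and contact force between the fingers and flap_right above 0.05 N and x of tin_red in the frame of tray below 0.075 m))), for 0.04 s.
2. one finger holds the flap open while the other pushes the tin past the line of the shut flap (((y of tin_blue in the frame of tray below 0 m and value of joint flap_left above 0.3 rad and contact force between the fingers and flap_left above 0.03 N and contact force between the fingers and tin_red above 0.03 N and x of tin_red in the frame of tray above 0.09 m) or (y of tin_blue in the frame of tray above 0 m and value of joint flap_right above 0.3 rad and contact force between the fingers and flap_right above 0.03 N and contact force between the fingers and tin_red above 0.03 N and x of tin_red in the frame of tray above 0.09 m))), for 0.04 s.
At the end, for the whole second after the job is handed in: The red tin stands upright (within 0.15 rad) and at rest on the floor of the lane it stood in front of, its centre more than 140 mm past the hinge line, and both flaps are shut (within 0.05 rad) (((y of tin_blue in the frame of tray below 0 m and y of tin_red in the frame of tray above 0.012 m) or (y of tin_blue in the frame of tray above 0 m and y of tin_red in the frame of tray below -0.012 m)) and x of tin_red in the frame of tray above 0.14 m and value of joint each of flap_left, flap_right below 0.05 rad and height (world z) of tin_red below 0.012 m and angle between tin_red's own z axis and vertical below 0.15 rad and linear speed of tin_red below 0.02 m/s); the robot touches nothing.
It fails at once if the flap touches the red tin (more than 0.3 N) (contact force between tin_red and flap_left above 0.3 N or contact force between tin_red and flap_right above 0.3 N).
It fails at once if the red tin is lifted (10 mm) or tipped (0.4 rad) (height (world z) of tin_red above 0.016 m or angle between tin_red's own z axis and vertical above 0.4 rad).
It fails at once if the blue tin is moved by more than 10 mm (distance of tin_blue from where it was at the start of the episode above 0.01 m).
It fails at once if the blue tin's flap is opened (0.1 rad) ((y of tin_blue in the frame of tray below 0 m and value of joint flap_right above 0.1 rad) or (y of tin_blue in the frame of tray above 0 m and value of joint flap_left above 0.1 rad)).
It fails at once if the jar or the weight is moved by more than 10 mm (distance of any of spice_jar, weight from where it was at the start of the episode above 0.01 m).
It also fails if it takes over 45 s, if anything falls off the work surface, if the arm or the gripper's body presses on something with over 40 N, if the wrist force passes 120 N, or if a joint passes its speed limit or range.

### The arm

A 6-joint arm with a two-finger parallel gripper is mounted at the origin on the work surface. World frame = base frame: x ahead of the robot, y to its left, z up, the work surface at z = 0. Lengths are in m, angles in rad, forces in N, time in s.
With the tool pointing down it reaches from about 0.425 to 0.925 m from the base axis. Payload 12.5 kg.
Tool frame: the origin (TCP) lies at the very end of the fingers, on their centre line; the grasp point (between the pads) lies 19 mm behind it; z points along the fingers, y is the line along which they close (so a half turn about z gives the same grasp; the last joint's range is limited). The gripper opens to 85 mm and grips with 20 to 120 N. Pads are 22 mm wide; open, the fingers measure 114 mm over their backs; the gripper's body (76 mm by 85 mm) begins 54 mm behind the grasp point. The pads swing forward as they close: fully open they stand 13 mm farther back than shut.
Start: joints at [-1.443, 0.491, 1.559, -0, 1.092, -0.106], TCP at [0.145, -0.608, 0.231] pointing down, gripper open.
Joint ranges: [-3.1, 3.1], [-0.84, 2.19], [0.05, 2.79], [-1.13, 4.28], [0.06, 2.93], [-2.69, 2.69]. Speed limits (rad/s): [2.22, 2.22, 2.79, 3.14, 3.14, 3.14].

### API

Orientations are given as a rotation vector (axis times angle).
In Python, from rig import * gives the robot as it stands. The module is installed in compiled form; this text tells all that it offers.
- The arm moves only by the tool drive_tool, never from a script. Its argument "series" is a list of rows, each a list of 5 numbers: the shift along the tool's x, y, z in mm, then the turn about the tool's z in degrees, then the finger opening in mm, from 0 to 85.4. A call has 1 to 10 rows; each row is the pose to reach, as a shift and turn from the pose commanded when the call began, along the tool's axes at that moment; what a row does not reach only later rows make up. A row lasts 1/12 s, in which the tool goes at most 41.7 mm and 7.16 degrees, less where a joint would pass 70% of its speed; a pose out of reach is approached as far as the arm can. A call with a gripper value outside its range is refused whole. The fingers move at their own pace and stop on an object; "grip_force" is the grip in N (left out, the last holds). Time passes only in rows, so rows that repeat a pose let the fingers close. It gives the time, the measured TCP pose, the force, the opening and the grip force at its end, in the units of the state.
- get_obs(): the state, without advancing time (a new reading comes with each control period).
- snapshot(name): name is "side" or "top" or "wrist"; returns the picture (480x640x3 uint8, red, green, blue); there is no depth.
- camera_params(name): a dict with "K" (3x3 intrinsics, pixels), "xyz" and "attitude" of the camera in the world; the wrist camera has in their place "tool_from_camera" (4x4, takes a point from camera to tool coordinates, whose origin is the TCP and whose axes are the flange's). Camera axes: x right, y down, z forward; pixel columns grow to the right and rows downward; lengths in m; the calibration is good to about 2 mm. The wrist camera is an equidistant fisheye: a pixel r from the principal point sees the ray r / f radians off the axis. A picture is of the moment at which its call begins: read the wrist's pose just before it. camera_params takes no time and is no camera call.
- hand_in(): hands the job in; it is judged then, once.
The state is a dict: "time": time; "qpos": joint angles; "qvel": joint speeds; "effort": joint torques, N m; "tool_pos": TCP position; "orientation": TCP orientation; "ft_force": force on the tool from outside, world axes, zero at the start; "ft_torque": the same for the moment, N m; "finger_gap": finger opening in m; "gripper_force": force on a finger pad.
Only numpy, scipy, OpenCV 4.12 (cv2) and the standard library are available. Lean on these libraries where they do the work, as an engineer would, in place of code of your own. Each camera call takes 0.05 s, during which the arm holds its last target. There are 200 camera calls.

## Working session

There is one attempt and no reset: what is moved stays moved. The work goes in short steps, Python scripts to look and compute and a tool call to move; the robot and the scene stay as the last step left them, time stands still between calls to the robot, and variables do not carry over. Pictures are saved under pics/ and viewed, at most 10 in all, crops included, and the job is handed in when it is done.

Besides the shell and the picture viewer there is one more tool, called after ">>>" by a JSON object that holds its "fn" and its "kwargs", one argument or row to a line. drive_tool: Moves the arm, as the interface text tells. Its arguments: {"type":"object","properties":{"series":{"type":"array"},"grip_force":{"type":"number"}},"required":["series"]}

```bash
mkdir -p pics
python3 - <<'E'
from rig import *
import cv2, numpy as np
o=get_obs(); print(o)
for n in("top","side"):
    print(n,camera_params(n)); cv2.imwrite(f"pics/{n}0.png",snapshot(n)[:,:,::-1])
print(camera_params("wrist"))
E
```

```text
{'time': 0.0, 'qpos': array([-1.44257486e+00,  4.91584298e-01,  1.55943444e+00, -2.29439719e-05,
        1.09165851e+00, -1.05591331e-01]), 'qvel': array([-0.00168321,  0.00132336,  0.00221898, -0.00010508, -0.00072394,
       -0.00159121]), 'effort': array([-2.38759756e-03, -6.18463969e+01, -2.61591446e+01, -1.05390945e-04,
        4.10198249e-03, -5.12523229e-06]), 'tool_pos': array([ 0.14480077, -0.60778153,  0.23071753]), 'orientation': array([-3.11907002e+00, -3.66326312e-01,  5.12299278e-05]), 'ft_force': array([-0.34730521, -0.22412517, -0.50390238]), 'ft_torque': array([-0.00906587,  0.04472251,  0.03065446]), 'gripper_force': 0.0, 'finger_gap': 0.08545239296623847}
top {'K': array([[494.38712506,   0.        , 326.06961979],
       [  0.        , 494.38712506, 236.73813233],
       [  0.        ,   0.        ,   1.        ]]), 'xyz': array([0.42349025, 0.03433015, 0.93646696]), 'attitude': array([-2.17181929,  2.17466696, -0.05780452])}
side {'K': array([[494.90313738,   0.        , 313.65194621],
       [  0.        , 494.90313738, 237.51925545],
       [  0.        ,   0.        ,   1.        ]]), 'xyz': array([ 0.41462074, -0.7078035 ,  0.74604139]), 'attitude': array([-2.31830244,  0.1568635 , -0.05625863])}
{'K': array([[371.64829954,   0.        , 320.31278141],
       [  0.        , 371.64829954, 241.64723749],
       [  0.        ,   0.        ,   1.        ]]), 'tool_from_camera': array([[-9.58025584e-04, -9.65676113e-01, -2.59747429e-01,
         6.51911362e-02],
       [ 9.99999073e-01, -6.73693918e-04, -1.18366743e-03,
        -4.73584620e-04],
       [ 9.68049099e-04, -2.59748322e-01,  9.65675863e-01,
        -1.43265860e-01],
       [ 0.00000000e+00,  0.00000000e+00,  0.00000000e+00,
         1.00000000e+00]])}
```

View pics/top0.png

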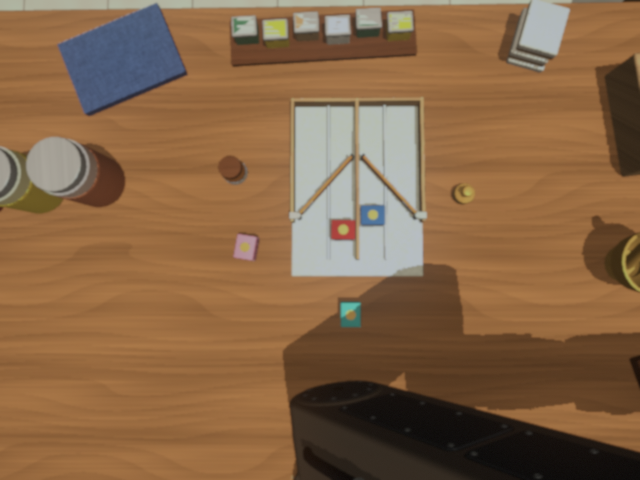

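View pics/side0.png

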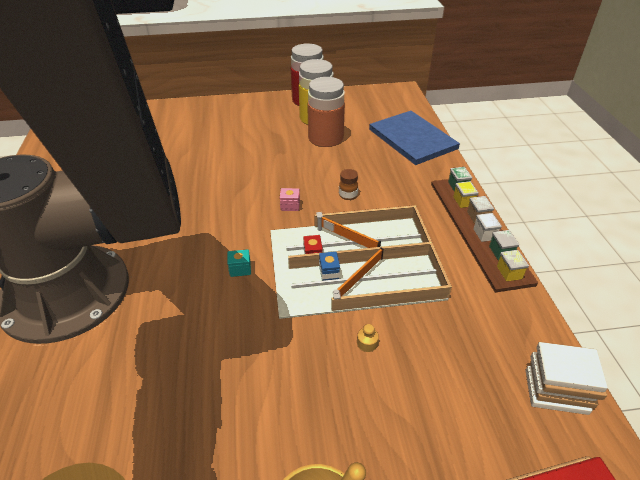

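The red tin is in the left lane: in the top view it is at (343,230), with the blue tin at (373,215), pins at (295,216) and (420,215), the jar at (232,168) and the weight at (464,194). Next I'll measure these points in both views.

```bash
cat > h.py <<'E'
from rig import *
import cv2, numpy as np
from scipy.spatial.transform import Rotation as R
def ray(n,uv):
    c=camera_params(n); d=R.from_rotvec(c["attitude"]).as_matrix()@np.linalg.solve(c["K"],[uv[0],uv[1],1]); return c["xyz"],d/np.linalg.norm(d)
def plane(n,uv,z):
    o,d=ray(n,uv); return o+d*(z-o[2])/d[2]
def tri(a,b):
    (o1,d1),(o2,d2)=ray("top",a),ray("side",b)
    t=np.linalg.lstsq(np.c_[d1,-d2],o2-o1,rcond=None)[0]
    p,q=o1+t[0]*d1,o2+t[1]*d2; return (p+q)/2,np.linalg.norm(p-q)
def blob(img,lo,hi,roi):
    x0,y0,x1,y1=roi; m=cv2.inRange(cv2.cvtColor(img,cv2.COLOR_RGB2HSV)[y0:y1,x0:x1],np.array(lo),np.array(hi))
    n,l,s,c=cv2.connectedComponentsWithStats(m); k=1+np.argmax(s[1:,4]); return c[k]+[x0,y0],s[k]+[x0,y0,0,0,0]
E
python3 - <<'E'
from h import *
t,s=cv2.imread("pics/top0.png")[:,:,::-1],cv2.imread("pics/side0.png")[:,:,::-1]
L=([15,120,120],[30,255,255])
# yellow label discs on tin tops
r=[blob(t,*L,(333,220,354,240)),blob(s,*L,(300,234,325,251)),blob(t,*L,(362,205,384,226)),blob(s,*L,(318,250,342,268))]
for x in r: print(x[0].round(1),x[1])
for n,a,b in(("red",0,1),("blue",2,3)): print(n,*tri(r[a][0],r[b][0]),plane("top",r[a][0],.048))
def up(im,roi,f,n):
    x0,y0,x1,y1=roi; return cv2.resize(im[y0:y1,x0:x1],None,fx=f,fy=f,interpolation=cv2.INTER_NEAREST)[:,:,::-1]
cv2.imwrite("pics/c1.png",up(t,(282,90,434,282),3,0)) 
cv2.imwrite("pics/c2.png",up(s,(262,200,460,325),4,0))
E
```

```text
Traceback (most recent call last):
  File "h.py", line 14, in blob
    n,l,s,c=cv2.connectedComponentsWithStats(m); k=1+np.argmax(s[1:,4]); return c[k]+[x0,y0],s[k]+[x0,y0,0,0,0]
                                                     ~~~~~~~~~^^^^^^^^^
ValueError: attempt to get argmax of an empty sequence
```

Run:
```python
from h import *
t,s=cv2.imread("pics/top0.png")[:,:,::-1],cv2.imread("pics/side0.png")[:,:,::-1]
def up(im,roi,f,n):
    x0,y0,x1,y1=roi; return cv2.resize(im[y0:y1,x0:x1],None,fx=f,fy=f,interpolation=cv2.INTER_NEAREST)[:,:,::-1]
cv2.imwrite("pics/c1.png",up(t,(282,90,434,282),3,0)) 
cv2.imwrite("pics/c2.png",up(s,(262,200,460,325),4,0)) 
print(cv2.cvtColor(t,cv2.COLOR_RGB2HSV)[[230,215],[343,373]],cv2.cvtColor(s,cv2.COLOR_RGB2HSV)[[242,260],[313,330]])
L=([8,60,90],[40,255,255])
r=[blob(t,*L,(335,222,352,238)),blob(s,*L,(304,236,322,249)),blob(t,*L,(364,207,382,224)),blob(s,*L,(321,252,340,266))]
for x in r: print(x[0].round(1),x[1])
for n,a,b in(("red",0,1),("blue",2,3)): print(n,*tri(r[a][0],r[b][0]),plane("top",r[a][0],.048))
```

```text
[[ 28 109 182]
 [ 28 111 182]] [[ 20 164 230]
 [ 20 165 230]]
[342.8 229.1] [337 224  12  12 111]
[312.3 241.6] [308 239  10   6  49]
[372.6 214.3] [369 210   8   9  58]
[329.  258.9] [325 256   9   7  48]
red [0.50298575 0.02306131 0.04586635] 0.0012864592431926468 [0.50343922 0.02306624 0.048     ]
blue [ 0.52962652 -0.03086134  0.04592211] 0.0017343044047076787 [ 0.5302495  -0.03075232  0.048     ]
```

View pics/c1.png

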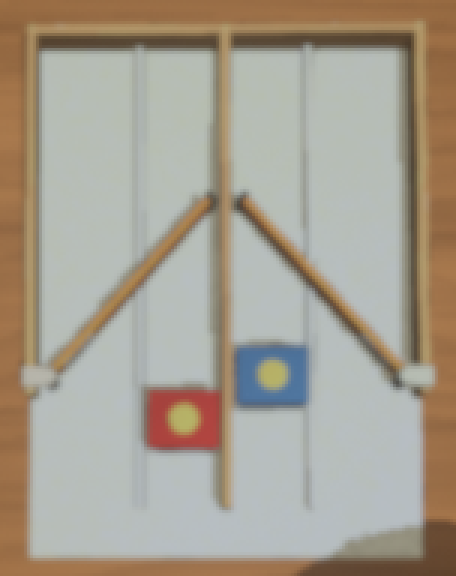

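View pics/c2.png

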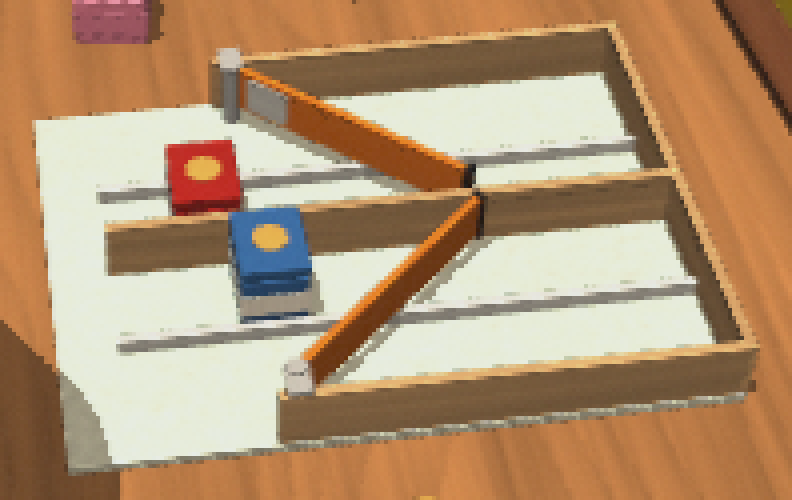

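The crops are clear: the pin tops are at about (295,215.4) and (421,215.4) in top, and (319.3,214.3) and (336.5,292.5) in side. The red tin stands well ahead of its flap.

```bash
cat >> h.py <<'E'
def tray():
    P=lambda a,z:plane("top",np.array(a),z)[:2]
    pts=[P((295,215.4),.046),P((421,215.4),.046),P((291.3,98.3),.04),P((423.3,98.3),.04),P((292,275.7),.006),P((423,275.7),.006)]
    T=np.array([(0,.109),(0,-.109),(.22,.123),(.22,-.123),(-.11,.123),(-.11,-.123)]); Q=np.array(pts)
    a,b=T-T.mean(0),Q-Q.mean(0); y=np.arctan2((a[:,0]*b[:,1]-a[:,1]*b[:,0]).sum(),(a*b).sum())
    M=np.array([[np.cos(y),-np.sin(y)],[np.sin(y),np.cos(y)]]); o=Q.mean(0)-M@T.mean(0)
    return o,y,M,(Q-(T@M.T+o))
E
python3 - <<'E'
from h import *
print(tri((295,215.4),(319.3,214.3)),tri((421,215.4),(336.5,292.5)))
o,y,M,e=tray(); print(o,y,(e*1e3).round(1))
for p in [(0.5032,.0231),(.53,-.0308)]: print("tin in tray",M.T@(np.array(p)-o))
E
```

```text
(array([0.52913682, 0.10985837, 0.04306625]), np.float64(9.636025032671524e-05)) (array([ 0.528683  , -0.11830269,  0.04543597]), np.float64(0.0009315777552804952))
[ 0.52857976 -0.00431018] -0.001590944512086455 [[ 0.1  4.9]
 [-0.3 -4.9]
 [-0.  -0.4]
 [-1.7  1. ]
 [ 0.8 -0.7]
 [ 1.1  0.1]]
tin in tray [-0.02542333  0.02736977]
tin in tray [ 0.00146239 -0.02648753]
```

>>> {"fn": "drive_tool", "kwargs": {
  "series": [
    [436, -213, 0, 13.5, 48],
    [436, -213, 0, 13.5, 48],
    [436, -213, 0, 13.5, 48],
    [436, -213, 0, 13.5, 48],
    [436, -213, 0, 13.5, 48],
    [436, -213, 0, 13.5, 48],
    [436, -213, 0, 13.5, 48],
    [436, -213, 0, 13.5, 48],
    [436, -213, 0, 13.5, 48],
    [436, -213, 0, 13.5, 48]
  ]
}}

```text
time: 0.93
tool_pos: [0.4678, -0.3417, 0.2312]
orientation: [-3.141, 0.003, 0.0]
ft_force: [1.2, -1.0, -0.2]
finger_gap: 0.0483
gripper_force: 0.0
```

Run:
```python
from h import *
o=get_obs(); print(o["time"],o["tool_pos"],R.from_rotvec(o["orientation"]).as_matrix()[:,0],o["finger_gap"])
```

```text
0.9333 [ 0.46781662 -0.34171     0.23116331] [ 9.99998309e-01 -1.81375738e-03 -3.03853700e-04] 0.048325475296667066
```

>>> {"fn": "drive_tool", "kwargs": {
  "series": [
    [-6, -396, 0, 0, 48],
    [-6, -396, 0, 0, 48],
    [-6, -396, 0, 0, 48],
    [-6, -396, 0, 0, 48],
    [-6, -396, 0, 0, 48],
    [-6, -396, 0, 0, 48],
    [-6, -396, 0, 0, 48],
    [-6, -396, 0, 0, 48],
    [-6, -396, 50, 0, 48],
    [-6, -396, 90, 0, 48]
  ]
}}

```text
time: 1.77
tool_pos: [0.4623, 0.0432, 0.1692]
orientation: [3.141, 0.0, 0.01]
ft_force: [1.6, -0.1, -0.6]
finger_gap: 0.048
gripper_force: 0.0
```

>>> {"fn": "drive_tool", "kwargs": {
  "series": [
    [0, 0, 0, 0, 48],
    [0, 0, 0, 0, 48]
  ]
}}

```text
time: 1.93
tool_pos: [0.4608, 0.0409, 0.1666]
orientation: [-3.142, -0.001, 0.006]
ft_force: [-0.1, -0.6, 1.1]
finger_gap: 0.0484
gripper_force: 0.0
```

```bash
cat >> h.py <<'E'
def wray(uv,o):
    c=camera_params("wrist"); K=c["K"]; d=np.array([(uv[0]-K[0,2])/K[0,0],(uv[1]-K[1,2])/K[1,1]]); th=np.hypot(*d)
    v=np.r_[d/th*np.sin(th),np.cos(th)]; Rt=R.from_rotvec(o["orientation"]).as_matrix(); X=c["tool_from_camera"]
    return Rt@X[:3,3]+o["tool_pos"],Rt@X[:3,:3]@v
def wplane(uv,o,z):
    p,d=wray(uv,o); return p+d*(z-p[2])/d[2]
E
python3 - <<'E'
from h import *
o=get_obs(); im=snapshot("wrist"); cv2.imwrite("pics/w1.png",im[:,:,::-1]); np.save("w1.npy",o,allow_pickle=True)
print(o["time"],o["tool_pos"],R.from_rotvec(o["orientation"]).as_matrix()[:,0])
E
```

```text
1.9333 [0.46077462 0.04092025 0.16659289] [ 9.99993489e-01  5.00345459e-04 -3.57378332e-03]
```

View pics/w1.png

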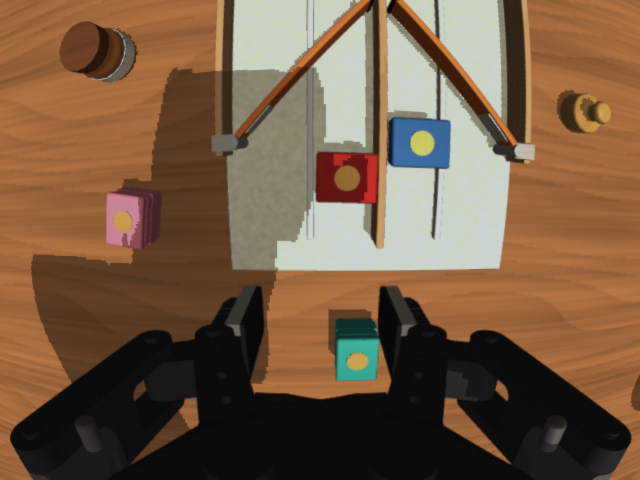

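The wrist view shows the red tin's disc at (347,178), the blue one at (422,143), pin caps at (226,143) and (517,152), the divider end at (380,247) and the tray's front edge at rows 268–270. Now I'll cross-check these positions.

Run:
```python
from h import *
o=np.load("w1.npy",allow_pickle=True).item()
for n,uv,z in[("red",(347,178),.048),("blue",(422,143),.048),("pinL",(226,143),.046),("pinL inner",(240,148),.046),("pinR",(517,152),.046),("cornL",(233,270),.006),("cornR",(499,268),.006),("div",(380,243),.04),
 ("rail",(310,239),.015),("tin rearL",(317,201),.048),("tin rearR",(376,204),.048),("tin frontL",(317,153),.048),("divider mid",(380,180),.04)]:
    p=wplane(uv,o,z); print(n,p.round(4),"tray",(p[:2]-[.5286,-.0043]).round(4))
c=camera_params("top")
# height check of red disc: top ray vs wrist ray
o1,d1=ray("top",(342.8,229.1)); o2,d2=wray((347,178),o)
t=np.linalg.lstsq(np.c_[d1,-d2/np.linalg.norm(d2)],o2-o1,rcond=None)[0]; print(o1+t[0]*d1,o2+t[1]*d2)
```

```text
red [0.5014 0.0228 0.048 ] tray [-0.0272  0.0271]
blue [ 0.5278 -0.0309  0.048 ] tray [-0.0008 -0.0266]
pinL [0.5276 0.1091 0.046 ] tray [-0.001   0.1134]
pinL inner [0.5236 0.0988 0.046 ] tray [-0.005   0.1031]
pinR [ 0.5262 -0.1105  0.046 ] tray [-0.0024 -0.1062]
cornL [0.4175 0.1188 0.006 ] tray [-0.1111  0.1231]
cornR [ 0.4178 -0.1263  0.006 ] tray [-0.1108 -0.122 ]
div [ 0.4517 -0.0037  0.04  ] tray [-0.0769  0.0006]
rail [0.4482 0.0501 0.015 ] tray [-0.0804  0.0544]
tin rearL [0.4849 0.0439 0.048 ] tray [-0.0437  0.0482]
tin rearR [0.4829 0.0016 0.048 ] tray [-0.0457  0.0059]
tin frontL [0.519  0.0439 0.048 ] tray [-0.0096  0.0482]
divider mid [ 0.4995 -0.0021  0.04  ] tray [-0.0291  0.0022]
[0.50254664 0.02313744 0.05843696] [0.50243171 0.02350332 0.05842195]
```

>>> {"fn": "drive_tool", "kwargs": {
  "series": [
    [-2, -13, 0, 0, 48],
    [-2, -13, 40, 0, 48],
    [-2, -13, 80, 0, 48],
    [-2, -13, 110, 0, 48],
    [-2, -13, 110, 0, 48],
    [-2, -13, 110, 0, 48],
    [-2, -13, 110, 0, 48]
  ]
}}

```text
time: 2.57
tool_pos: [0.4607, 0.0525, 0.0596]
orientation: [3.141, -0.004, 0.004]
ft_force: [0.3, -0.0, 0.1]
finger_gap: 0.0478
gripper_force: 0.0
```

Run:
```python
from h import *
o=get_obs(); print(o["tool_pos"],R.from_rotvec(o["orientation"]).as_matrix()[:,0],o["ft_force"])
im=snapshot("side"); cv2.imwrite("pics/s2.png",cv2.resize(im[170:330,250:450],None,fx=4,fy=3.7)[:,:,::-1][:600])
```

```text
[0.46073599 0.05250355 0.05956704] [ 0.99999284 -0.00282692  0.00251379] [ 0.2798073  -0.02026447  0.07509091]
```

View pics/s2.png

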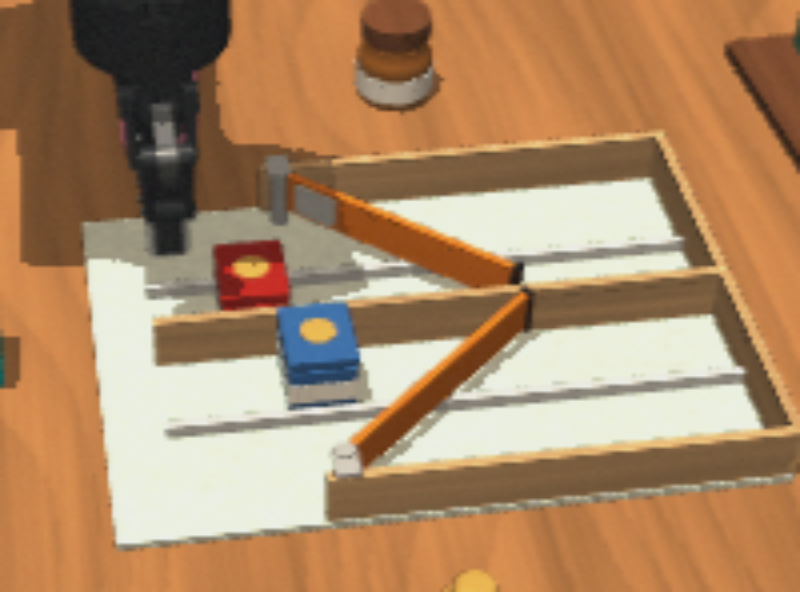

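The near finger is above the channel, behind the tin and clear of the hinge. Next I lower it to about z = 0.022.

>>> {"fn": "drive_tool", "kwargs": {
  "series": [
    [0, -1, 15, 0, 48],
    [0, -1, 30, 0, 48],
    [0, -1, 37, 0, 48],
    [0, -1, 37, 0, 48],
    [0, -1, 37, 0, 48]
  ]
}}

```text
time: 3.03
tool_pos: [0.46, 0.0541, 0.0216]
orientation: [3.141, -0.003, 0.002]
ft_force: [0.4, -0.1, 0.9]
finger_gap: 0.0482
gripper_force: 0.0
```

>>> {"fn": "drive_tool", "kwargs": {
  "series": [
    [5, 0, 0, 0, 48],
    [10, 0, 0, 0, 48],
    [15, 0, 0, 0, 48],
    [20, 0, 0, 0, 48],
    [25, 0, 0, 0, 48],
    [30, 0, 0, 0, 48],
    [35, 0, 0, 0, 48],
    [40, 0, 0, 0, 48],
    [45, 0, 0, 0, 48],
    [50, 0, 0, 0, 48]
  ]
}}

```text
time: 3.87
tool_pos: [0.5099, 0.0541, 0.0205]
orientation: [3.142, -0.003, -0.0]
ft_force: [-2.1, -0.5, 1.7]
finger_gap: 0.0481
gripper_force: 0.7
```

>>> {"fn": "drive_tool", "kwargs": {
  "series": [
    [4, 0, 0, 0, 48],
    [8, 0, 0, 0, 48],
    [12, 0, 0, 0, 48],
    [16, 0, 0, 0, 48],
    [20, 0, 0, 0, 48],
    [24, 0, 0, 0, 48],
    [28, 0, 0, 0, 48],
    [28, 0, 0, 0, 48]
  ]
}}

```text
time: 4.53
tool_pos: [0.5375, 0.054, 0.0204]
orientation: [3.141, -0.002, -0.002]
ft_force: [-2.9, -0.9, -0.2]
finger_gap: 0.0478
gripper_force: 1.2
```

Run:
```python
from h import *
o=get_obs(); print(o["tool_pos"],R.from_rotvec(o["orientation"]).as_matrix()[:,0],o["ft_force"],o["finger_gap"])
im=snapshot("wrist"); cv2.imwrite("pics/w3.png",im[:,:,::-1])
```

```text
[0.53748873 0.05398316 0.02037443] [ 0.99999806 -0.00156337 -0.00119429] [-2.88911877 -0.8962923  -0.17726924] 0.04777834791200212
```

View pics/w3.png

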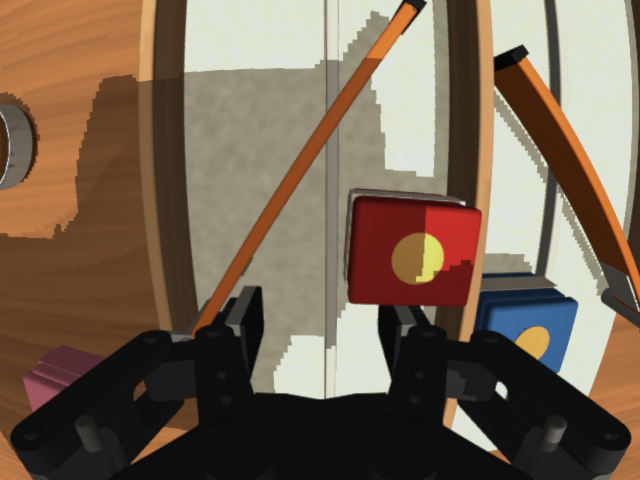

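The flap is opening well ahead of the tin, and its line is clear of the tin's left edge (col 350). I'll keep pushing.

>>> {"fn": "drive_tool", "kwargs": {
  "series": [
    [4, 0, 0, 0, 48],
    [8, 0, 0, 0, 48],
    [12, 0, 0, 0, 48],
    [16, 0, 0, 0, 48],
    [20, 0, 0, 0, 48],
    [24, 0, 0, 0, 48],
    [28, 0, 0, 0, 48],
    [32, 0, 0, 0, 48],
    [36, 0, 0, 0, 48],
    [40, 0, 0, 0, 48]
  ]
}}

```text
time: 5.42
tool_pos: [0.578, 0.054, 0.0206]
orientation: [3.142, -0.003, 0.001]
ft_force: [-1.6, -1.2, -1.0]
finger_gap: 0.0484
gripper_force: 1.0
```

Run:
```python
from h import *
o=get_obs(); print(o["tool_pos"],R.from_rotvec(o["orientation"]).as_matrix()[:,0],o["ft_force"],o["finger_gap"])
im=snapshot("wrist"); cv2.imwrite("pics/w4.png",im[:,:,::-1])
```

```text
[0.57804637 0.05398515 0.02064789] [ 9.99998224e-01 -1.84233763e-03  3.98030084e-04] [-1.60839738 -1.19011219 -1.04282517] 0.048411754703416986
```

View pics/w4.png

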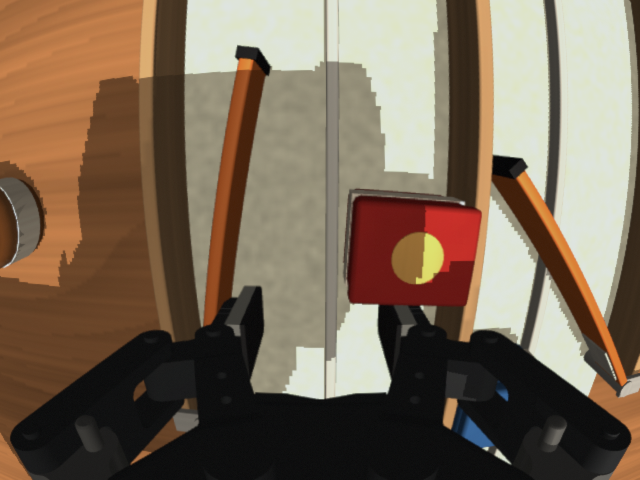

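The flap is wide open (its free end is at col 250) and the tin sits squarely ahead of the pushing finger. I'll continue to depth.

>>> {"fn": "drive_tool", "kwargs": {
  "series": [
    [4, 0, 0, 0, 48],
    [8, 0, 0, 0, 48],
    [12, 0, 0, 0, 48],
    [16, 0, 0, 0, 48],
    [20, 0, 0, 0, 48],
    [24, 0, 0, 0, 48],
    [28, 0, 0, 0, 48],
    [32, 0, 0, 0, 48],
    [36, 0, 0, 0, 48],
    [40, 0, 0, 0, 48]
  ]
}}

```text
time: 6.3
tool_pos: [0.6179, 0.0539, 0.0206]
orientation: [3.142, -0.003, 0.0]
ft_force: [-0.9, -0.7, -0.3]
finger_gap: 0.048
gripper_force: 1.0
```

>>> {"fn": "drive_tool", "kwargs": {
  "series": [
    [4, 0, 0, 0, 48],
    [8, 0, 0, 0, 48],
    [12, 0, 0, 0, 48],
    [16, 0, 0, 0, 48],
    [20, 0, 0, 0, 48],
    [24, 0, 0, 0, 48],
    [28, 0, 0, 0, 48],
    [32, 0, 0, 0, 48],
    [36, 0, 0, 0, 48],
    [40, 0, 0, 0, 48]
  ]
}}

```text
time: 7.13
tool_pos: [0.6579, 0.0538, 0.0206]
orientation: [3.142, -0.003, 0.0]
ft_force: [-2.1, 0.5, 0.6]
finger_gap: 0.0482
gripper_force: 0.9
```

Run:
```python
from h import *
o=get_obs(); print(o["tool_pos"],o["ft_force"],o["finger_gap"])
im=snapshot("wrist"); cv2.imwrite("pics/w5.png",im[:,:,::-1])
r=blob(im,[15,80,80],[35,255,255],(370,215,470,300)); print(r, wplane(r[0],o,.048)-[.5286,-.0043,0])
```

```text
[0.65789552 0.05383145 0.02061316] [-2.08994509  0.52670631  0.64436251] 0.04822367230728502
(array([417.16184971, 258.03805395]), array([ 392,  233,   52,   51, 2076])) [0.15742549 0.02618917 0.048     ]
```

View pics/w5.png

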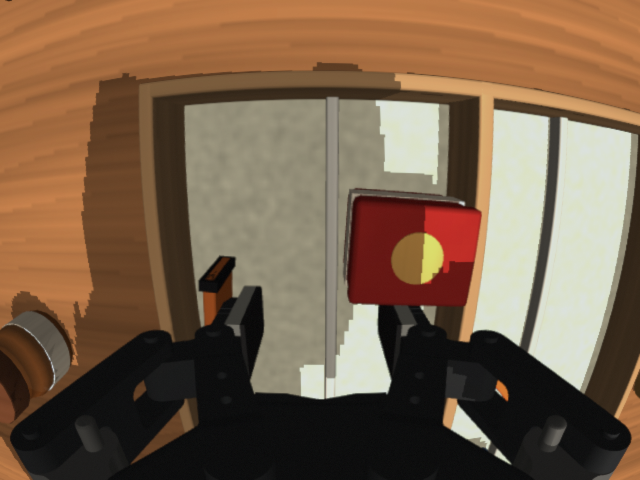

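The tin centre is at about 157 mm with the flap still held by the left finger. I'll push 14 mm more, ease back 3 mm and rise straight up.

>>> {"fn": "drive_tool", "kwargs": {
  "series": [
    [4, 0, 0, 0, 48],
    [8, 0, 0, 0, 48],
    [12, 0, 0, 0, 48],
    [14, 0, 0, 0, 48],
    [14, 0, 0, 0, 48],
    [11, 0, 0, 0, 48],
    [11, 0, -35, 0, 48],
    [11, 0, -75, 0, 48],
    [11, 0, -110, 0, 48],
    [11, 0, -130, 0, 48]
  ]
}}

```text
time: 8.02
tool_pos: [0.6692, 0.0539, 0.1548]
orientation: [3.142, -0.003, 0.007]
ft_force: [0.4, -0.6, -0.6]
finger_gap: 0.0481
gripper_force: 0.0
```

>>> {"fn": "drive_tool", "kwargs": {
  "series": [
    [-40, 0, -20, 0, 48],
    [-80, 0, -20, 0, 48],
    [-80, 0, -20, 0, 48],
    [-80, 0, -20, 0, 48],
    [-80, 0, -20, 0, 48],
    [-80, 0, -20, 0, 48],
    [-80, 0, -20, 0, 48],
    [-80, 0, -20, 0, 48],
    [-80, 0, -20, 0, 48],
    [-80, 0, -20, 0, 48]
  ]
}}

```text
time: 8.85
tool_pos: [0.5887, 0.054, 0.1703]
orientation: [3.142, -0.003, -0.001]
ft_force: [-0.3, -0.2, -0.7]
finger_gap: 0.0478
gripper_force: 0.0
```

>>> {"fn": "drive_tool", "kwargs": {
  "series": [
    [0, 0, 0, 0, 48],
    [0, 0, 0, 0, 48],
    [0, 0, 0, 0, 48],
    [0, 0, 0, 0, 48],
    [0, 0, 0, 0, 48],
    [0, 0, 0, 0, 48],
    [0, 0, 0, 0, 48],
    [0, 0, 0, 0, 48],
    [0, 0, 0, 0, 48],
    [0, 0, 0, 0, 48]
  ]
}}

```text
time: 9.68
tool_pos: [0.5885, 0.054, 0.1706]
orientation: [3.141, -0.003, 0.0]
ft_force: [0.1, 0.2, -0.4]
finger_gap: 0.0481
gripper_force: 0.0
```

>>> {"fn": "drive_tool", "kwargs": {
  "series": [
    [0, 0, 0, 0, 48],
    [0, 0, 0, 0, 48],
    [0, 0, 0, 0, 48],
    [0, 0, 0, 0, 48],
    [0, 0, 0, 0, 48],
    [0, 0, 0, 0, 48],
    [0, 0, 0, 0, 48],
    [0, 0, 0, 0, 48],
    [0, 0, 0, 0, 48],
    [0, 0, 0, 0, 48]
  ]
}}

```text
time: 10.52
tool_pos: [0.5885, 0.054, 0.1706]
orientation: [3.141, -0.003, 0.0]
ft_force: [-1.3, 0.3, 0.1]
finger_gap: 0.0478
gripper_force: 0.0
```

Run:
```python
from h import *
o=get_obs(); print(o["time"],o["tool_pos"],o["ft_force"])
im=snapshot("wrist"); cv2.imwrite("pics/w6.png",im[:,:,::-1])
```

```text
10.5167 [0.58847893 0.05397313 0.17058639] [-1.29631965  0.32918475  0.07163584]
```

View pics/w6.png

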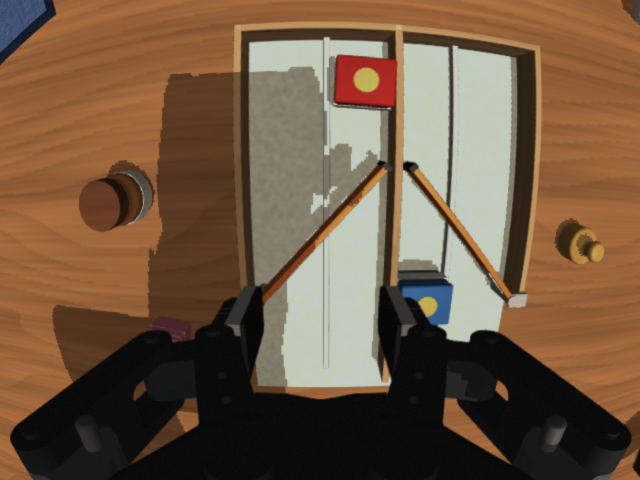

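The red tin stands upright deep in the left lane, at (366,80). The flap tips at (384,165) and (409,167) are symmetric about the divider, so both flaps are shut. After a short settle I'll hand in.

>>> {"fn": "drive_tool", "kwargs": {
  "series": [
    [0, 0, 0, 0, 48],
    [0, 0, 0, 0, 48],
    [0, 0, 0, 0, 48],
    [0, 0, 0, 0, 48],
    [0, 0, 0, 0, 48],
    [0, 0, 0, 0, 48],
    [0, 0, 0, 0, 48],
    [0, 0, 0, 0, 48],
    [0, 0, 0, 0, 48],
    [0, 0, 0, 0, 48]
  ]
}}

```text
time: 11.4
tool_pos: [0.5885, 0.054, 0.1706]
orientation: [3.142, -0.003, 0.0]
ft_force: [0.2, 0.3, 0.1]
finger_gap: 0.048
gripper_force: 0.0
```

```bash
python3 -c "
from rig import *
print(hand_in())"
```

```text
the job is handed in; nothing more can be done
None
```

I handed the job in at about 11.4 s: the last picture shows the red tin upright deep in the left lane with both flaps shut, and no verdict was returned.

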